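# Put the mixed-up pipe fittings back in their bins and clear the clamping fixture

## Robot

A 6-joint arm with a two-finger parallel gripper is mounted at the origin on the work surface. World frame = base frame: x ahead of the robot, y to its left, z up, the work surface at z = 0. Lengths are in mm, angles in rad, forces in N, time in s.
With the tool pointing down it reaches from about 250 to 775 mm from the base axis. Payload 4 kg.
Tool frame: the origin (TCP) lies at the centre of the arm's flange, where the gripper is bolted on; the fingertips stand 173 mm ahead of it and the grasp point (between the pads) lies 155 mm ahead of it; y points along the fingers, z is the direction in which the jaws open and shut, and the axes are right-handed (so a half turn about y gives the same grasp; the last joint's range is limited). The gripper opens to 85 mm and grips with 20 to 120 N. Pads are 22 mm wide; open, the fingers measure 114 mm over their backs; the gripper's body (76 mm by 85 mm) begins 54 mm behind the grasp point. The pads swing forward as they close: fully open they stand 13 mm farther back than shut.
Start: joints at [1.019, 0.087, 1.371, -0, 1.684, -0.103], TCP at [238.639, 495.532, 404.741] pointing down, gripper open.
Joint ranges: [-3.1, 3.1], [-0.76, 2.03], [0.27, 2.55], [-1.08, 4.22], [0.17, 2.65], [-2.57, 2.57]. Speed limits (rad/s): [2.79, 2.79, 3.14, 3.14, 3.14, 3.14].

## Interface

Orientations are given as a rotation vector (axis times angle).
In Python, from cell import ctrl gives the robot as it stands. The module is installed in compiled form; this text tells all that it offers.
- The arm moves only by the tool jog_arm, never from a script. Its argument "increments" is a list of rows, each an object of numbers: "dx", "dy", "dz": the shift along the world's x, y, z in m; "twist": the turn about the world's z in rad; "grip": the opening, from -1 (shut) to 1 (fully open). In form: [{"dx": .., "dy": .., "dz": .., "twist": .., "grip": ..}, ...]. A call has 1 to 10 rows; each row is the pose to reach, as a shift and turn from the pose measured when the call began; what a row does not reach only later rows make up. A row lasts 1/8 s, in which the tool goes at most 62.5 mm and 10.7 degrees, less where a joint would pass 70% of its speed; a pose out of reach is approached as far as the arm can. A call with a gripper value outside its range is refused whole. The fingers move at their own pace and stop on an object; the grip force is fixed at half the most. Time passes only in rows, so rows that repeat a pose let the fingers close. It gives the time, the measured TCP pose, the force and the opening at its end, in the units of the state.
- ctrl.sense(): the state, without advancing time (a new reading comes with each control period).
- ctrl.read_camera(name): name is "scene" or "top"; returns a dict with "frame" (384x512x3 uint8, red, green, blue), "K" (3x3 intrinsics, pixels), "distortion" ([k1, k2, p1, p2, k3] as OpenCV has them; the pictures are not rectified), "R" (3x3) and "t" (3): a world point X has camera coordinates R X + t. Camera axes: x right, y down, z forward; pixel columns grow to the right and rows downward; lengths in mm; the calibration is good to about 2 mm. A picture is of the moment at which its call begins. There is no depth.
- ctrl.finish_job(): hands the job in, once; it reports no verdict.
The state is a dict: "time": time; "joint_pos": joint angles; "qd": joint speeds; "effort": joint torques, N m; "eef_pos": TCP position; "orientation": TCP orientation; "force": force on the tool from outside, world axes, zero at the start; "torque": the same for the moment, N m; "grip_width": finger opening in mm.
Only numpy, scipy, OpenCV 4.12 (cv2) and the standard library are available. Lean on these libraries where they do the work, as an engineer would, in place of code of your own. Each camera call takes 0.05 s, during which the arm holds its last target. There are 200 camera calls.

## Task

The tee and the elbow are lying in each other's bins, and the check valve is still held in the clamping fixture although its own bin stands empty. Swing the toggle clamp's handle back over centre, away from the valve, and leave the clamp open; put each of the three fittings by itself, lying flat on the floor of the bin whose picture card shows it. Set the fittings down gently, do not let them knock against one another, and leave the bolted flange pair and the paste jar where they stand.

Things in the scene. Friction and masses are not known exactly. Their poses are not given: they have to be found in the camera images.
- tee_c (a point): grey iron pipe tee, flat, 0.36 kg; starts in the bin with the elbow picture. Point: where its three arms' axes cross, 21.5 mm above its underside. Arms along own +x (branch), +y, -y, each 40 mm long from there, 36 mm diameter; the last 12 mm is a collar of 43 mm diameter. z up. Good grip: across the x arm's collar, centred 35 mm out along x, closing along y.
- elbow_c (a point): grey iron 90 degree pipe elbow, flat, 0.28 kg; starts in the bin with the tee picture. Point: where its two arms' axes cross, 21.5 mm above its underside. Arms along own +x and +y, each 40 mm long from there, 36 mm diameter; the last 12 mm is a collar of 43 mm diameter. z up. Good grip: across a collar, e.g. centred 35 mm out along x, closing along y.
- valve_c (a point): brass check valve, straight, 84 mm along own x, 0.38 kg: hexagon ends 41 mm across flats, 22 mm long; round barrel between, 38 mm diameter. Point: its centre, 20.5 mm above its underside. Starts in the fixture's cradle, underside 22 mm above the bench and 10 mm above the base plate, ends between 14 mm high cheeks, clamp tip on the barrel. Grip across the barrel, closing along y.
- tee_bin: open red plastic bin, fixed to the bench, 126 x 126 mm outside, inside 120 x 120 mm; walls 26 mm high, floor 3 mm thick. Origin: centre of its underside, on the bench; x, y parallel to the walls. A lip slopes down 50 mm outward from its +x wall, with a white card showing a black picture of a tee (T shape).
- elbow_bin: open red plastic bin, fixed to the bench, 126 x 126 mm outside, inside 120 x 120 mm; walls 26 mm high, floor 3 mm thick. Origin: centre of its underside, on the bench; x, y parallel to the walls. A lip slopes down 50 mm outward from its +x wall, with a white card showing a black picture of an elbow (L shape).
- valve_bin: open red plastic bin, fixed to the bench, 126 x 126 mm outside, inside 120 x 120 mm; walls 26 mm high, floor 3 mm thick. Origin: centre of its underside, on the bench; x, y parallel to the walls. A lip slopes down 50 mm outward from its +x wall, with a white card showing a black picture of the check valve (straight, thicker ends). Starts empty.
- clamp (a joint): toggle clamp handle angle, rad: 0 shut (locked just past dead centre, at 0.05), 1.88 fully open. Opening swings the handle's tip away from the valve and down, and lifts the clamp arm off the valve to beyond upright. Takes under 5 N at the grip; past about 0.7 rad its weight slowly carries it fully open. The open arm stands 72 mm from the valve's centre, up to 170 mm above the bench.
- handle_grip (a point): red round grip of the clamp handle, 22 mm diameter, 80 mm long. Point: on its axis, 33 mm below its top, 90 mm from the hinge (88 mm above the bench, 122 mm level from the valve's centre). Shut: x points level from handle to valve, y along the hinge, z up; the grip leans 8 degrees towards the valve, the point 177 mm above the bench. Axes turn with the handle; it opens towards -x, then down.
- flange: bystander: loose pair of dark round pipe flanges bolted together, 115 mm diameter, 57 mm high, 2.2 kg; origin at the centre of its underside.
- paste_jar: bystander: loose jar of thread paste with white cap, 64 mm diameter, 75 mm high; origin at the centre of its underside.
There are look-alikes about, which are no part of the job. Of the things shaped like the part that bears valve_c, the brass one is meant. Of the things shaped like the part that bears clamp, the bare steel one is meant.

How it is judged (in metres and radians):
At the end, for the whole second after the job is handed in: The tee, the elbow and the check valve each lie at rest in the bin with their own picture: centre point within 45 mm of the bin's centre along each of its sides, at resting height on the floor to 6 mm, level to 0.15 rad; the clamp's handle stands open beyond 1.2 rad (x of tee_c in the frame of tee_bin between -0.045 and 0.045 m and y of tee_c in the frame of tee_bin between -0.045 and 0.045 m and z of tee_c in the frame of tee_bin between 0.0185 and 0.0305 m and angle between each of tee_c, elbow_c, valve_c's own z axis and vertical below 0.15 rad and linear speed of each of tee, elbow, valve below 0.02 m/s and x of elbow_c in the frame of elbow_bin between -0.045 and 0.045 m and y of elbow_c in the frame of elbow_bin between -0.045 and 0.045 m and z of elbow_c in the frame of elbow_bin between 0.0185 and 0.0305 m and x of valve_c in the frame of valve_bin between -0.045 and 0.045 m and y of valve_c in the frame of valve_bin between -0.045 and 0.045 m and z of valve_c in the frame of valve_bin between 0.0175 and 0.0295 m and value of joint clamp above 1.2 rad); the robot touches nothing.
It fails at once if two fittings are knocked against one another (over 3 N) (contact force between tee and elbow above 3 N or contact force between any of tee, elbow and valve above 3 N).
It fails at once if a fitting is dropped from a few centimetres (free of the fingers and faster than 0.6 m/s) ((contact force between the fingers and tee below 0.1 N and linear speed of tee above 0.6 m/s) or (contact force between the fingers and elbow below 0.1 N and linear speed of elbow above 0.6 m/s) or (contact force between the fingers and valve below 0.1 N and linear speed of valve above 0.6 m/s)).
It fails at once if the flange pair or the paste jar is shifted by more than 20 mm (distance of any of flange, paste_jar from where it was at the start of the episode above 0.02 m).
It also fails if it takes over 120 s, if anything falls off the work surface, if the arm or the gripper's body presses on something with over 40 N, if the wrist force passes 120 N, or if a joint passes its speed limit or range.

## Working session

There is one attempt and no reset: what is moved stays moved. The work goes in short steps, Python scripts to look and compute and a tool call to move; the robot and the scene stay as the last step left them, time stands still between calls to the robot, and variables do not carry over. Pictures are saved under pics/ and viewed, about 12 in all and at most 16, crops included, and the job is handed in when it is done.

Besides the shell and the picture viewer there is one more tool, called after ">>>" in YAML: its name, and indented under it one key for each argument. jog_arm: Moves the arm, as the interface text tells. Its arguments: {"type":"object","properties":{"increments":{"type":"array","items":{"type":"object","properties":{"dx":{"type":"number"},"dy":{"type":"number"},"dz":{"type":"number"},"twist":{"type":"number"},"grip":{"type":"number"}}}}},"required":["increments"]}

```bash
mkdir -p pics; cat > h.py <<'E'
import numpy as np, cv2
from cell import ctrl
def snap(name,fn,crop=None,scale=1):
    c=ctrl.read_camera(name); np.save(f'pics/{name}.npy',c,allow_pickle=True)
    save(c,fn,crop,scale); return c
def save(c,fn,crop=None,scale=1):
    f=c['frame'][:,:,::-1]
    if crop: x0,y0,x1,y1=crop; f=f[y0:y1,x0:x1]
    cv2.imwrite(f'pics/{fn}.png',cv2.resize(f,None,fx=scale,fy=scale,interpolation=cv2.INTER_CUBIC))
def load(name): return np.load(f'pics/{name}.npy',allow_pickle=True).item()
def ray(c,px):
    u=cv2.undistortPoints(np.array([[px]],float),np.array(c['K']),np.array(c['distortion'],float))[0,0]
    R=np.array(c['R']);t=np.array(c['t']); return -R.T@t, R.T@np.array([u[0],u[1],1])
def at(c,px,z):
    o,d=ray(c,px); return o+d*(z-o[2])/d[2]
def proj(c,P):
    p,_=cv2.projectPoints(np.array(P,float).reshape(-1,1,3),cv2.Rodrigues(np.array(c['R'],float))[0],np.array(c['t'],float),np.array(c['K'],float),np.array(c['distortion'],float)); return p[:,0]
E
python3 - <<'E'
from h import *
for n in('scene','top'):
    c=snap(n,n+'1',None,1.5); print(n,-np.array(c['R']).T@np.array(c['t']),np.array(c['R'])[2])
s=ctrl.sense(); print(s)
E
```

```text
scene [1227.81867849 -197.06170936  970.49179155] [-0.58191301  0.27981523 -0.7635972 ]
top [ 511.56163798  115.7838858  1498.01226039] [ 0.07677051 -0.02603871 -0.99670872]
{'time': 0.1, 'joint_pos': array([ 1.01892615e+00,  8.79259167e-02,  1.37211747e+00,  3.62307582e-05,
        1.68359532e+00, -1.03093892e-01]), 'qd': array([ 0.00098608, -0.00100625, -0.00280199, -0.00063059, -0.00078533,
       -0.00081981]), 'effort': array([ 2.19115740e-03, -3.53016579e+01, -3.14218748e+01, -2.28147737e-04,
        8.00391950e-03, -6.98879674e-06]), 'eef_pos': array([238.57205583, 495.4605808 , 403.62402949]), 'orientation': array([-1.54392792,  0.35256969, -0.35147455]), 'force': array([-0.17096105,  0.74001458, -0.56329128]), 'torque': array([-0.00510476,  0.02338596, -0.00023126]), 'grip_width': 85.37297100282954}
```

View pics/scene1.png

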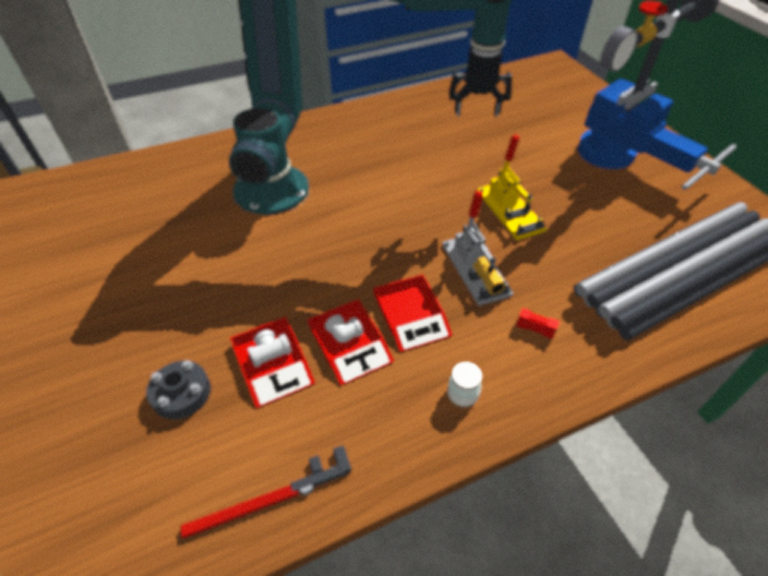

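View pics/top1.png

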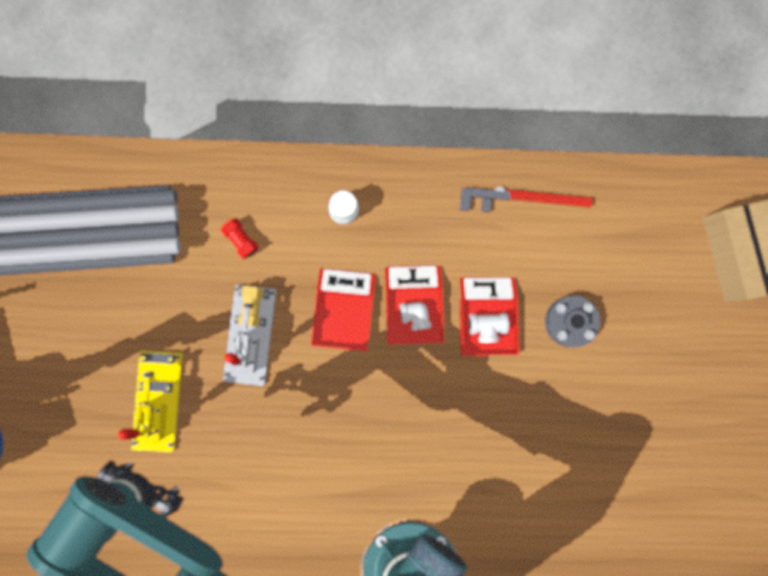

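Scene (1.5× pixels): three bins. From left in the top view: valve card (345,310), tee card (415,305) holding the elbow, elbow card (490,315) holding the tee. Candidates, top view: the valve is either the brass one in the steel clamp (250,305) or the red one (238,238), so I choose the brass one. The clamp is either bare steel (250,335) or yellow (157,400), so I choose the steel one. Next is the close crop to check.

```bash
python3 - <<'E'
from h import *
save(load('top'),'topcrop',(140,170,360,265),3.6)
save(load('scene'),'scenecrop',(150,120,350,275),3.8)
E
```

```text
(no output)
```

View pics/topcrop.png

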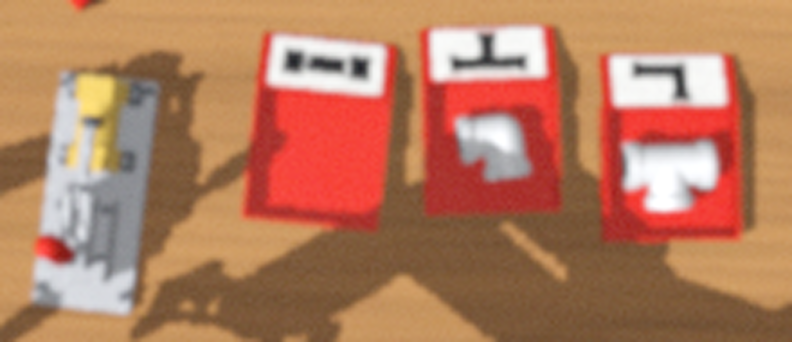

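View pics/scenecrop.png

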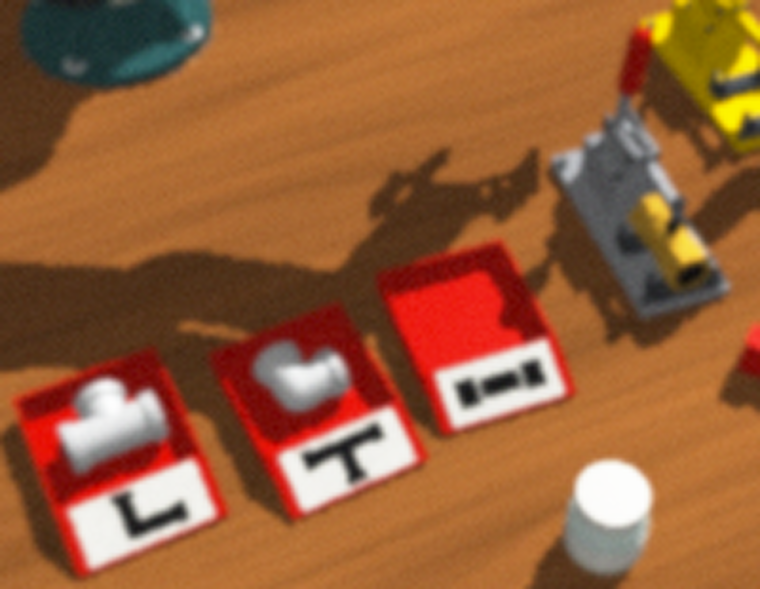

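```bash
cat > m.py <<'E'
from h import *
T=lambda u,v:(140+u/3.6-.36,170+v/3.6-.36); S=lambda u,v:(150+u/3.8-.37,120+v/3.8-.37)
E
python3 - <<'E'
from m import *
t=load('top');s=load('scene')
bins={'valve':((244,214),(378,230),(380,272),(502,242)),'tee':((426,214),(560,209),(212,352),(340,303)),'elbow':((603,240),(741,235),(16,402),(157,350))}
for n,(a,b,c,d) in bins.items():
    A=at(t,T(*a),26);B=at(t,T(*b),26);
    # scene: image-left back corner = -y side
    D=at(s,S(*c),26);C=at(s,S(*d),26)
    for X,Y in((A,B),(C,D)):
        dd=X[:2]-Y[:2];w=np.hypot(*dd); e=dd/w; ex=np.array([e[1],-e[0]])
        print(n,'w',w.round(1),'yaw',np.arctan2(ex[1],ex[0]).round(3),'ctr',((X+Y)[:2]/2+63*ex).round(1))
P=lambda l,u,v,z:print(l,at(t,T(u,v),z).round(1))
P('tee barL',622,165,24.5);P('tee barR',720,163,24.5);P('tee branch end',667,211,24.5)
P('elbow end1',460,135,24.5);P('elbow end2',510,176,24.5);P('elbow outer corner',523,120,30)
P('valve far end',100,78,52);P('valve near',92,168,50)
P('grip top',40,243,200)
Q=lambda l,u,v,z:print('S',l,at(s,S(u,v),z).round(1))
Q('tee barL',152,410,24.5);Q('tee barR',72,448,24.5);Q('tee branch top',100,385,40)
Q('elbow e1',340,370,24.5);Q('elbow e2',262,365,24.5)
Q('valve far',690,262,42.5);Q('valve near top',650,200,63); Q('grip top',640,30,209);Q('grip bot',630,92,131)
for n in('flange','jar'):pass
print(at(t,(343/1.5,207/1.5),75),at(t,(575/1.5,320/1.5),57))
E
```

```text
valve w 124.2 yaw -0.094 ctr [545.7 162.3]
valve w 120.4 yaw -0.113 ctr [543.9 163.6]
tee w 124.2 yaw 0.062 ctr [559.6   4.4]
tee w 123.4 yaw 0.038 ctr [558.7   3.9]
elbow w 128.5 yaw 0.061 ctr [ 539.8 -162.1]
elbow w 124.9 yaw 0.029 ctr [ 540.7 -163.7]
tee barL [ 542.8 -118.7   24.5]
tee barR [ 547.  -210.2   24.5]
tee branch end [ 501.2 -161.2   24.5]
elbow end1 [566.7  32.6  24.5]
elbow end2 [529.9 -14.6  24.5]
elbow outer corner [581.9 -25.1  30. ]
valve far end [608.8 362.3  52. ]
valve near [527.2 366.5  50. ]
grip top [464.2 379.8 200. ]
S tee barL [ 534.5 -126.2   24.5]
S tee barR [ 543.6 -197.5   24.5]
S tee branch top [ 502.8 -159.4   40. ]
S elbow e1 [562.1  34.7  24.5]
S elbow e2 [528.7 -25.1  24.5]
S valve far [594.6 368.5  42.5]
S valve near top [527.5 363.2  63. ]
S grip top [458. 372. 209.]
S grip bot [452.7 376.  131. ]
[786.61403892 166.9881249   75.        ] [ 555.12878493 -347.08816018   57.        ]
```

```bash
cat > ov.py <<'E'
from m import *
def ring(c,ax,r,n=24):
    ax=np.array(ax,float);ax/=np.linalg.norm(ax);u=np.cross(ax,[0.3,.2,.9]);u/=np.linalg.norm(u);v=np.cross(ax,u)
    a=np.linspace(0,2*np.pi,n);return np.array(c)+r*(np.cos(a)[:,None]*u+np.sin(a)[:,None]*v)
def fit(x,y,z,yaw,kind):
    L=[];c=np.array([x,y,z]);d=lambda a:np.array([np.cos(yaw+a),np.sin(yaw+a),0])
    for a in {'tee':[0,np.pi/2,-np.pi/2],'elbow':[0,np.pi/2],'valve':[0,np.pi]}[kind]:
        if kind=='valve': L+=[ring(c+s*d(a),d(a),21.5) for s in(20,42)]
        else: L+=[ring(c+s*d(a),d(a),21.5) for s in(28,40)]
        L+=[np.array([c,c+42*d(a)])]
    return L
def binl(x,y,yaw):
    q=lambda X,Y,Z:[x+X*np.cos(yaw)-Y*np.sin(yaw),y+X*np.sin(yaw)+Y*np.cos(yaw),Z]
    return [np.array([q(-63,-63,26),q(-63,63,26),q(63,63,26),q(63,-63,26),q(-63,-63,26)])]
def draw(lines,fn):
    for n,crop,sc in(('top',(140,170,360,265),3.6),('scene',(150,120,350,275),3.8)):
        c=load(n);im=cv2.resize(c['frame'][crop[1]:crop[3],crop[0]:crop[2],::-1],None,fx=sc,fy=sc,interpolation=cv2.INTER_CUBIC)
        for l,col in lines:
            p=(proj(c,l)-np.array(crop[:2])+.5)*sc
            cv2.polylines(im,[np.int32(p*8)],False,col,1,cv2.LINE_AA,3)
        cv2.imwrite(f'pics/{fn}_{n}.png',im)
E
python3 - <<'E'
from ov import *
t=load('top')
a,b=at(t,T(62,75),12),at(t,T(33,300),12);print(np.arctan2(*(a-b)[1::-1]))
a,b=at(t,T(160,85),12),at(t,T(130,312),12);print(np.arctan2(*(a-b)[1::-1]))
L=[]
for p in((545,163,-.10),(559,4,.05),(540,-163,.045)):L+=[(l,(0,255,0)) for l in binl(*p)]
for p in((542,-162,24.5,np.pi+.05,'tee'),(570,-7,24.5,1.68,'elbow'),(568,365,42.5,-.06,'valve')):L+=[(l,(255,0,0)) for l in fit(*p)]
v=np.array([568,365.]);x=np.array([np.cos(.06),-np.sin(.06)]);h=v-122*x
H=np.r_[h,177];ax=np.r_[x*np.sin(.14),np.cos(.14)]
print(H)
L+=[(ring(H+33*ax,ax,11),(0,255,255)),(ring(H-47*ax,ax,11),(0,255,255)),(np.array([H-47*ax,H+33*ax]),(0,255,255))]
draw(L,'ov1')
a=cv2.imread('pics/ov1_top.png');b=cv2.imread('pics/ov1_scene.png')
E
```

```text
-0.08496301729804963
-0.09317633049509322
[446.21953413 372.31560879 177.        ]
```

View pics/ov1_top.png

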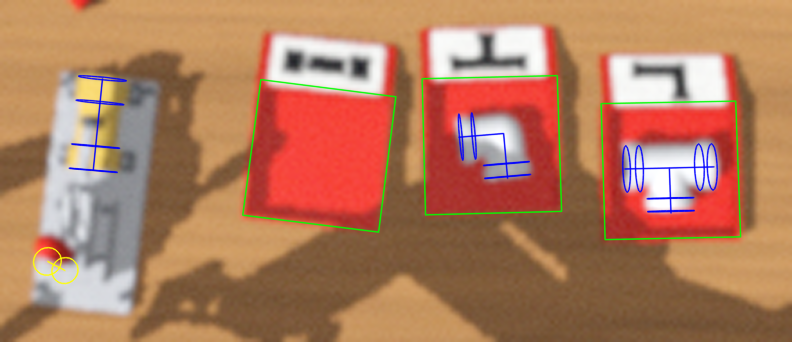

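View pics/ov1_scene.png

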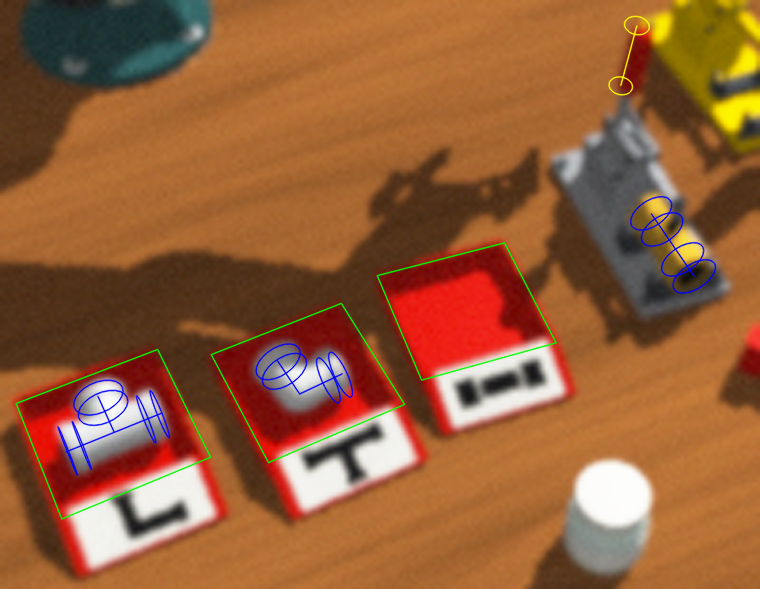

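Overlay agrees in both views: bins, tee and elbow fit closely, and the brass valve in the steel clamp is at about (567,364). The grip cylinder is off because 122 mm is the hinge distance; with the lean, the grip point is at about (457,373,177), which matches the direct triangulation.

```bash
cat >> h.py <<'E'
from scipy.spatial.transform import Rotation as Rn
def st():
    s=ctrl.sense();M=Rn.from_rotvec(s['orientation']).as_matrix()
    print('t',round(s['time'],2),'pos',s['eef_pos'].round(1),'appr',M[:,1].round(3),'jawyaw',np.arctan2(M[1,2],M[0,2]).round(3),'F',s['force'].round(1),'w',round(s['grip_width'],1),'q',s['joint_pos'].round(2));return s
E
python3 - <<'E'
from h import *
st(); t=load('top')
print(Rn.from_rotvec(ctrl.sense()['orientation']).as_matrix().round(2))
print('yellow edge',at(t,(180/1.5,400/1.5),12),at(t,(135/1.5,433/1.5),200))
E
```

```text
t 0.1 pos [238.6 495.5 403.6] appr [-0.001 -0.002 -1.   ] jawyaw 1.122 F [-0.2  0.7 -0.6] w 85.4 q [ 1.02  0.09  1.37  0.    1.68 -0.1 ]
[[ 0.9  -0.    0.43]
 [-0.43 -0.    0.9 ]
 [-0.   -1.   -0.  ]]
yellow edge [358.13049438 514.47344444  12.        ] [313.49176396 545.97712439 200.        ]
```

>>> jog_arm:
  increments:
    - {"dx": 0.02, "dy": -0.01, "dz": 0.025, "twist": 0.05, "grip": -1}
    - {"dx": 0.06, "dy": -0.03, "dz": 0.025, "twist": 0.1, "grip": -1}
    - {"dx": 0.1, "dy": -0.05, "dz": 0.025, "twist": 0.16, "grip": -1}
    - {"dx": 0.145, "dy": -0.07, "dz": 0.025, "twist": 0.22, "grip": -1}
    - {"dx": 0.19, "dy": -0.09, "dz": 0.025, "twist": 0.28, "grip": -1}
    - {"dx": 0.23, "dy": -0.11, "dz": 0.02, "twist": 0.34, "grip": -1}
    - {"dx": 0.262, "dy": -0.122, "dz": 0.01, "twist": 0.36, "grip": -1}
    - {"dx": 0.262, "dy": -0.122, "dz": -0.03, "twist": 0.36, "grip": -1}
    - {"dx": 0.262, "dy": -0.122, "dz": -0.065, "twist": 0.36, "grip": -1}
    - {"dx": 0.262, "dy": -0.122, "dz": -0.065, "twist": 0.36, "grip": -1}

```text
time: 1.35
eef_pos: [500.0, 372.8, 333.7]
orientation: [-1.577, 0.077, -0.063]
force: [-1.0, 0.4, -1.0]
grip_width: 0.2
```

```bash
python3 - <<'E'
from h import *
st(); snap('scene','s2',(230,50,400,215),3.5)
E
```

```text
t 1.35 pos [500.  372.8 333.7] appr [-0.009 -0.007 -1.   ] jawyaw 1.482 F [-1.   0.4 -1. ] w 0.2 q [ 0.55  0.28  1.29 -0.    1.58 -0.93]
```

View pics/s2.png

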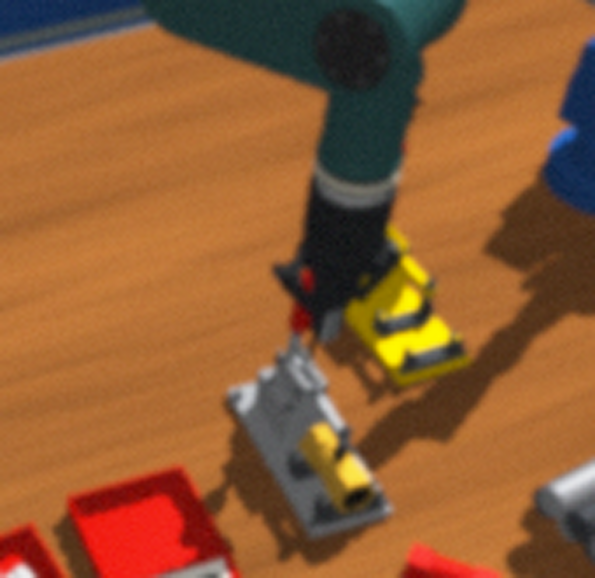

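The closed fingertips (325,335) stand on the valve side of the red handle grip (300,310), above the steel fixture. Next I push towards -x.

>>> jog_arm:
  increments:
    - {"dx": -0.012, "dy": 0.001, "grip": -1}
    - {"dx": -0.024, "dy": 0.002, "grip": -1}
    - {"dx": -0.036, "dy": 0.003, "grip": -1}
    - {"dx": -0.048, "dy": 0.004, "grip": -1}
    - {"dx": -0.06, "dy": 0.005, "dz": -0.001, "grip": -1}
    - {"dx": -0.072, "dy": 0.006, "dz": -0.002, "grip": -1}
    - {"dx": -0.084, "dy": 0.007, "dz": -0.004, "grip": -1}
    - {"dx": -0.096, "dy": 0.008, "dz": -0.006, "grip": -1}
    - {"dx": -0.106, "dy": 0.009, "dz": -0.01, "grip": -1}
    - {"dx": -0.116, "dy": 0.01, "dz": -0.015, "grip": -1}

```text
validation failed for argument at $.in...
```

>>> jog_arm:
  increments:
    - {"dx": -0.01, "dy": 0.001, "dz": -0.008, "grip": -1}
    - {"dx": -0.02, "dy": 0.002, "dz": -0.016, "grip": -1}
    - {"dx": -0.028, "dy": 0.003, "dz": -0.024, "grip": -1}
    - {"dx": -0.036, "dy": 0.003, "dz": -0.032, "grip": -1}
    - {"dx": -0.036, "dy": 0.003, "dz": -0.01, "grip": -1}
    - {"dx": -0.036, "dy": 0.003, "dz": 0.04, "grip": -1}
    - {"dx": -0.036, "dy": 0.003, "dz": 0.09, "grip": 0}
    - {"dx": -0.036, "dy": 0.0, "dz": 0.13, "grip": 0}
    - {"dx": -0.036, "dy": -0.03, "dz": 0.14, "grip": 0.2}
    - {"dx": -0.03, "dy": -0.07, "dz": 0.14, "grip": 0.2}

```text
validation failed for argument at $.in...
```

```bash
python3 - <<'E'
from h import *
st(); snap('scene','s3',(230,80,370,215),4)
E
```

```text
t 1.4 pos [500.4 373.3 336.8] appr [-0.004 -0.004 -1.   ] jawyaw 1.482 F [ 0.  -1.  -0.1] w -0.0 q [ 0.55  0.28  1.29 -0.    1.58 -0.93]
```

View pics/s3.png

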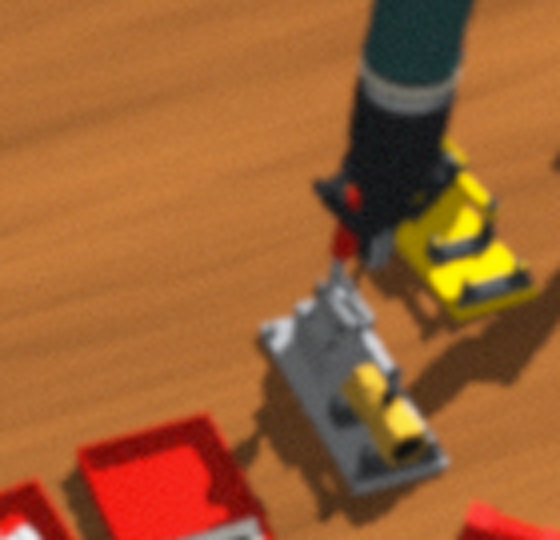

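Both calls were refused because every row needs all five fields, so nothing moved (8 pictures viewed). Sending the push again.

>>> jog_arm:
  increments:
    - {"dx": -0.012, "dy": 0.001, "dz": 0, "twist": 0, "grip": -1}
    - {"dx": -0.024, "dy": 0.002, "dz": 0, "twist": 0, "grip": -1}
    - {"dx": -0.036, "dy": 0.003, "dz": 0, "twist": 0, "grip": -1}
    - {"dx": -0.048, "dy": 0.004, "dz": 0, "twist": 0, "grip": -1}
    - {"dx": -0.06, "dy": 0.005, "dz": -0.001, "twist": 0, "grip": -1}
    - {"dx": -0.072, "dy": 0.006, "dz": -0.003, "twist": 0, "grip": -1}
    - {"dx": -0.084, "dy": 0.007, "dz": -0.006, "twist": 0, "grip": -1}
    - {"dx": -0.096, "dy": 0.008, "dz": -0.01, "twist": 0, "grip": -1}
    - {"dx": -0.106, "dy": 0.009, "dz": -0.014, "twist": 0, "grip": -1}
    - {"dx": -0.116, "dy": 0.01, "dz": -0.019, "twist": 0, "grip": -1}

```text
time: 2.7
eef_pos: [384.0, 383.6, 319.7]
orientation: [-1.572, 0.07, -0.069]
force: [-0.2, -0.0, -0.6]
grip_width: -0.2
```

>>> jog_arm:
  increments:
    - {"dx": -0.01, "dy": 0.001, "dz": -0.008, "twist": 0, "grip": -1}
    - {"dx": -0.02, "dy": 0.002, "dz": -0.016, "twist": 0, "grip": -1}
    - {"dx": -0.028, "dy": 0.003, "dz": -0.024, "twist": 0, "grip": -1}
    - {"dx": -0.036, "dy": 0.003, "dz": -0.03, "twist": 0, "grip": -1}
    - {"dx": -0.036, "dy": 0.003, "dz": -0.01, "twist": 0, "grip": -1}
    - {"dx": -0.036, "dy": 0.003, "dz": 0.04, "twist": 0, "grip": -1}
    - {"dx": -0.036, "dy": 0.003, "dz": 0.09, "twist": 0, "grip": 0}
    - {"dx": -0.036, "dy": 0.0, "dz": 0.12, "twist": 0, "grip": 0}
    - {"dx": -0.036, "dy": -0.03, "dz": 0.13, "twist": 0, "grip": 0.2}
    - {"dx": -0.03, "dy": -0.07, "dz": 0.13, "twist": 0, "grip": 0.2}

```text
time: 3.95
eef_pos: [353.7, 313.4, 451.1]
orientation: [-1.57, 0.066, -0.07]
force: [0.2, 0.7, -0.6]
grip_width: 51.5
```

```bash
python3 - <<'E'
from h import *
st(); snap('scene','s4',(230,80,370,215),4)
E
```

```text
t 3.95 pos [353.7 313.4 451.1] appr [ 0.002 -0.    -1.   ] jawyaw 1.484 F [ 0.2  0.7 -0.6] w 51.5 q [ 0.61 -0.09  1.46 -0.    1.77 -0.88]
```

View pics/s4.png

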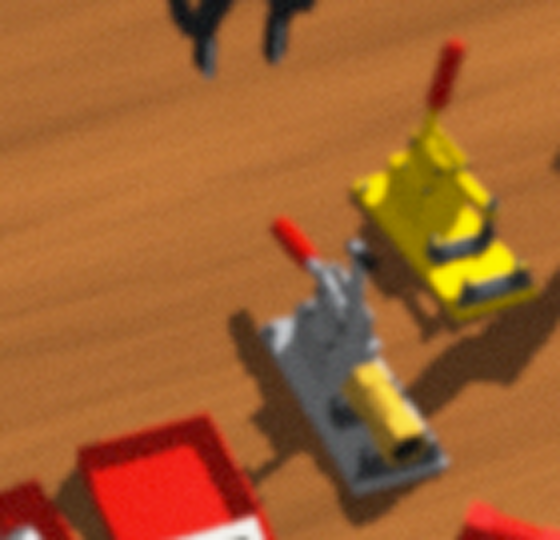

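Handle (290,240) has swung back and down, the arm stands upright clear of the valve, and the valve is still in its cradle. The clamp is open (9 pictures viewed). Next is the elbow.

>>> jog_arm:
  increments:
    - {"dx": 0.02, "dy": -0.035, "dz": 0, "twist": -0.17, "grip": 0.27}
    - {"dx": 0.05, "dy": -0.07, "dz": 0, "twist": -0.34, "grip": 0.27}
    - {"dx": 0.08, "dy": -0.105, "dz": 0, "twist": -0.51, "grip": 0.27}
    - {"dx": 0.11, "dy": -0.14, "dz": -0.02, "twist": -0.68, "grip": 0.27}
    - {"dx": 0.14, "dy": -0.175, "dz": -0.05, "twist": -0.85, "grip": 0.27}
    - {"dx": 0.17, "dy": -0.21, "dz": -0.08, "twist": -1.02, "grip": 0.27}
    - {"dx": 0.19, "dy": -0.245, "dz": -0.11, "twist": -1.19, "grip": 0.27}
    - {"dx": 0.212, "dy": -0.282, "dz": -0.14, "twist": -1.374, "grip": 0.27}
    - {"dx": 0.212, "dy": -0.282, "dz": -0.17, "twist": -1.374, "grip": 0.27}
    - {"dx": 0.212, "dy": -0.282, "dz": -0.19, "twist": -1.374, "grip": 0.27}

```text
time: 5.25
eef_pos: [565.9, 27.2, 258.4]
orientation: [-1.264, 1.137, -1.131]
force: [-0.3, -0.6, 0.5]
grip_width: 54.1
```

```bash
python3 - <<'E'
from h import *
st(); snap('scene','s5',(150,130,300,260),4)
E
```

```text
t 5.25 pos [565.9  27.2 258.4] appr [-0.008 -0.003 -1.   ] jawyaw 0.104 F [-0.3 -0.6  0.5] w 54.1 q [-0.05  0.2   1.54 -0.    1.41 -0.15]
```

View pics/s5.png

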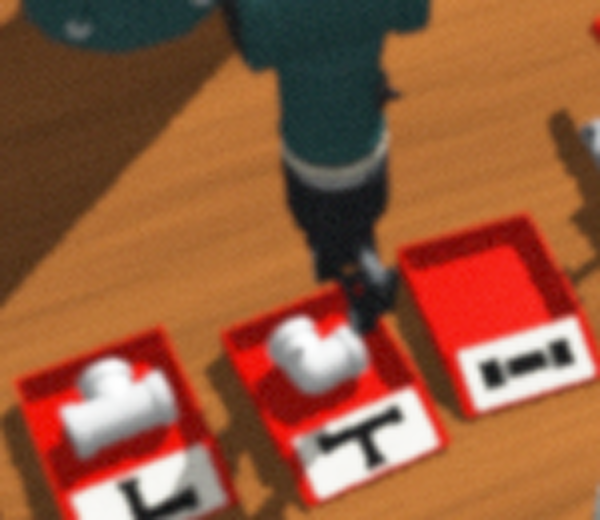

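The fingers straddle the elbow's right arm (350,345) in x, ready to descend (10 pictures viewed).

>>> jog_arm:
  increments:
    - {"dx": 0, "dy": 0.003, "dz": -0.015, "twist": 0, "grip": 0.27}
    - {"dx": 0, "dy": 0.004, "dz": -0.03, "twist": 0, "grip": 0.27}
    - {"dx": 0, "dy": 0.004, "dz": -0.045, "twist": 0, "grip": 0.27}
    - {"dx": 0, "dy": 0.004, "dz": -0.055, "twist": 0, "grip": 0.27}
    - {"dx": 0, "dy": 0.004, "dz": -0.055, "twist": 0, "grip": 0.27}

```text
time: 5.92
eef_pos: [564.7, 31.6, 199.6]
orientation: [-1.269, 1.141, -1.127]
force: [0.2, -0.5, 0.2]
grip_width: 54.2
```

>>> jog_arm:
  increments:
    - {"dx": 0.001, "dy": 0, "dz": -0.008, "twist": 0, "grip": 0.27}
    - {"dx": 0.001, "dy": 0, "dz": -0.016, "twist": 0, "grip": 0.27}
    - {"dx": 0.001, "dy": 0, "dz": -0.016, "twist": 0, "grip": 0.27}
    - {"dx": 0.001, "dy": 0, "dz": -0.016, "twist": 0, "grip": -1}
    - {"dx": 0.001, "dy": 0, "dz": -0.016, "twist": 0, "grip": -1}
    - {"dx": 0.001, "dy": 0, "dz": -0.016, "twist": 0, "grip": -1}
    - {"dx": 0.001, "dy": 0, "dz": -0.016, "twist": 0, "grip": -1}
    - {"dx": 0.001, "dy": 0, "dz": -0.016, "twist": 0, "grip": -1}

```text
time: 6.92
eef_pos: [565.7, 31.6, 183.9]
orientation: [-1.268, 1.141, -1.127]
force: [-0.2, -0.3, 1.9]
grip_width: 41.0
```

```bash
python3 - <<'E'
from h import *
st();st()
E
```

```text
t 6.92 pos [565.7  31.6 183.9] appr [-0.014 -0.003 -1.   ] jawyaw 0.104 F [-0.2 -0.3  1.9] w 41.0 q [-0.04  0.27  1.61 -0.    1.27 -0.15]
t 6.92 pos [565.7  31.6 183.9] appr [-0.014 -0.003 -1.   ] jawyaw 0.104 F [-0.2 -0.3  1.9] w 41.0 q [-0.04  0.27  1.61 -0.    1.27 -0.15]
```

>>> jog_arm:
  increments:
    - {"dx": 0, "dy": 0, "dz": 0.01, "twist": 0, "grip": -1}
    - {"dx": 0, "dy": 0, "dz": 0.03, "twist": 0, "grip": -1}
    - {"dx": 0, "dy": 0, "dz": 0.055, "twist": 0, "grip": -1}
    - {"dx": 0, "dy": 0.01, "dz": 0.07, "twist": 0, "grip": -1}
    - {"dx": -0.003, "dy": 0.035, "dz": 0.075, "twist": -0.03, "grip": -1}
    - {"dx": -0.006, "dy": 0.065, "dz": 0.075, "twist": -0.06, "grip": -1}
    - {"dx": -0.009, "dy": 0.095, "dz": 0.075, "twist": -0.09, "grip": -1}
    - {"dx": -0.012, "dy": 0.125, "dz": 0.075, "twist": -0.12, "grip": -1}
    - {"dx": -0.015, "dy": 0.15, "dz": 0.075, "twist": -0.15, "grip": -1}
    - {"dx": -0.015, "dy": 0.1575, "dz": 0.075, "twist": -0.15, "grip": -1}

```text
time: 8.18
eef_pos: [550.1, 190.8, 258.5]
orientation: [-1.2, 1.252, -1.234]
force: [0.1, -0.3, -2.8]
grip_width: 40.7
```

```bash
python3 - <<'E'
from h import *
st(); snap('scene','s6',(150,130,300,260),4)
E
```

```text
t 8.18 pos [550.1 190.8 258.5] appr [-0.015 -0.001 -1.   ] jawyaw -0.043 F [ 0.1 -0.3 -2.8] w 40.7 q [0.24 0.23 1.5  0.   1.42 0.28]
```

View pics/s6.png

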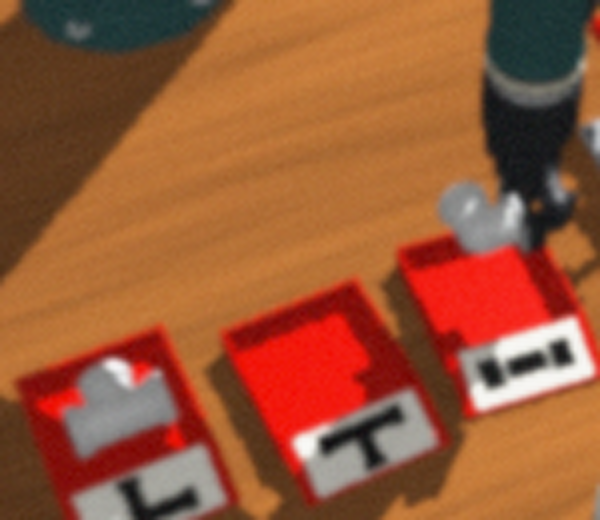

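The elbow (485,215) is held level over the valve bin (11 pictures viewed). Lowering it.

>>> jog_arm:
  increments:
    - {"dx": 0, "dy": 0, "dz": -0.02, "twist": 0, "grip": -1}
    - {"dx": 0, "dy": 0, "dz": -0.04, "twist": 0, "grip": -1}
    - {"dx": 0, "dy": 0, "dz": -0.055, "twist": 0, "grip": -1}
    - {"dx": 0, "dy": 0, "dz": -0.063, "twist": 0, "grip": -1}
    - {"dx": 0, "dy": 0, "dz": -0.068, "twist": 0, "grip": -1}
    - {"dx": 0, "dy": 0, "dz": -0.071, "twist": 0, "grip": -1}
    - {"dx": 0, "dy": 0, "dz": -0.073, "twist": 0, "grip": -1}
    - {"dx": 0, "dy": 0, "dz": -0.073, "twist": 0, "grip": -1}

```text
time: 9.22
eef_pos: [550.4, 190.9, 185.8]
orientation: [-1.199, 1.251, -1.234]
force: [0.2, 0.0, -2.8]
grip_width: 40.9
```

>>> jog_arm:
  increments:
    - {"dx": 0, "dy": 0, "dz": -0.001, "twist": 0, "grip": -1}
    - {"dx": 0, "dy": 0, "dz": -0.002, "twist": 0, "grip": -1}
    - {"dx": 0, "dy": 0, "dz": -0.002, "twist": 0, "grip": -1}

```text
time: 9.6
eef_pos: [550.6, 191.1, 184.3]
orientation: [-1.199, 1.251, -1.234]
force: [-0.8, 0.3, -0.9]
grip_width: 40.6
```

>>> jog_arm:
  increments:
    - {"dx": 0, "dy": 0, "dz": 0, "twist": 0, "grip": 0.0}
    - {"dx": 0, "dy": 0, "dz": 0, "twist": 0, "grip": 0.27}
    - {"dx": 0, "dy": 0, "dz": 0, "twist": 0, "grip": 0.27}
    - {"dx": 0, "dy": 0, "dz": 0.015, "twist": 0, "grip": 0.27}
    - {"dx": 0, "dy": 0, "dz": 0.045, "twist": 0, "grip": 0.27}
    - {"dx": 0, "dy": 0, "dz": 0.085, "twist": 0, "grip": 0.27}
    - {"dx": 0, "dy": -0.03, "dz": 0.1, "twist": -0.15, "grip": 0.27}
    - {"dx": 0, "dy": -0.07, "dz": 0.1, "twist": -0.3, "grip": 0.27}
    - {"dx": -0.01, "dy": -0.11, "dz": 0.1, "twist": -0.45, "grip": 0.27}
    - {"dx": -0.01, "dy": -0.15, "dz": 0.1, "twist": -0.6, "grip": 0.27}

```text
time: 10.85
eef_pos: [540.1, 40.0, 285.9]
orientation: [-0.835, 1.68, -1.659]
force: [0.9, 0.2, 0.2]
grip_width: 54.2
```

```bash
python3 - <<'E'
from h import *
st()
E
```

```text
t 10.85 pos [540.1  40.  285.9] appr [-0.009  0.008 -1.   ] jawyaw -0.647 F [0.9 0.2 0.2] w 54.2 q [-0.03  0.13  1.57  0.01  1.46  0.61]
```

>>> jog_arm:
  increments:
    - {"dx": -0.005, "dy": -0.035, "dz": 0, "twist": -0.16, "grip": 0.27}
    - {"dx": -0.01, "dy": -0.075, "dz": 0, "twist": -0.32, "grip": 0.27}
    - {"dx": -0.02, "dy": -0.115, "dz": -0.005, "twist": -0.48, "grip": 0.27}
    - {"dx": -0.028, "dy": -0.155, "dz": -0.01, "twist": -0.64, "grip": 0.27}
    - {"dx": -0.036, "dy": -0.19, "dz": -0.02, "twist": -0.8, "grip": 0.27}
    - {"dx": -0.036, "dy": -0.204, "dz": -0.03, "twist": -0.873, "grip": 0.27}
    - {"dx": -0.036, "dy": -0.204, "dz": -0.05, "twist": -0.873, "grip": 0.27}
    - {"dx": -0.036, "dy": -0.204, "dz": -0.07, "twist": -0.873, "grip": 0.27}
    - {"dx": -0.036, "dy": -0.204, "dz": -0.076, "twist": -0.873, "grip": 0.27}
    - {"dx": -0.036, "dy": -0.204, "dz": -0.076, "twist": -0.873, "grip": 0.27}

```text
time: 12.1
eef_pos: [504.3, -164.0, 210.5]
orientation: [-0.054, 2.208, -2.182]
force: [-0.1, 0.5, -0.1]
grip_width: 53.9
```

```bash
python3 - <<'E'
from h import *
st(); snap('scene','s7',(140,130,290,260),4)
E
```

```text
t 12.1 pos [ 504.3 -164.   210.5] appr [ 0.001  0.012 -1.   ] jawyaw -1.52 F [-0.1  0.5 -0.1] w 53.9 q [-0.42  0.17  1.68  0.01  1.3   1.09]
```

View pics/s7.png

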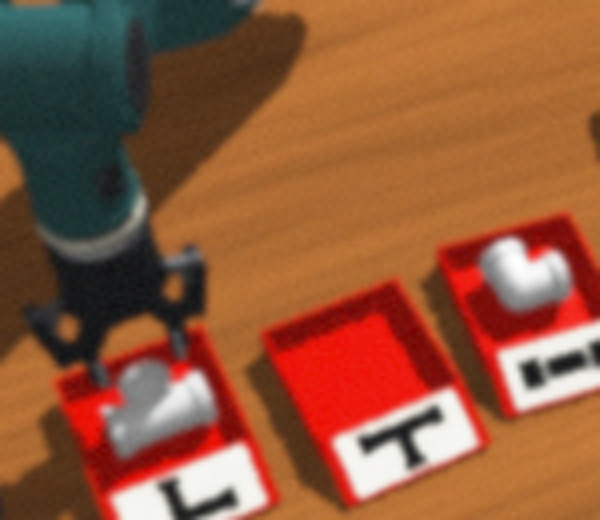

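The elbow lies flat in the valve bin (525,275), and the fingers straddle the tee's branch (145,380) evenly (12 pictures viewed). Descending to grip.

>>> jog_arm:
  increments:
    - {"dx": 0, "dy": 0, "dz": -0.01, "twist": 0, "grip": 0.27}
    - {"dx": 0, "dy": 0, "dz": -0.02, "twist": 0, "grip": 0.27}
    - {"dx": 0, "dy": 0, "dz": -0.027, "twist": 0, "grip": 0.27}
    - {"dx": 0, "dy": 0, "dz": -0.027, "twist": 0, "grip": 0.27}
    - {"dx": 0, "dy": 0, "dz": -0.027, "twist": 0, "grip": -1}
    - {"dx": 0, "dy": 0, "dz": -0.027, "twist": 0, "grip": -1}
    - {"dx": 0, "dy": 0, "dz": -0.027, "twist": 0, "grip": -1}
    - {"dx": 0, "dy": 0, "dz": -0.027, "twist": 0, "grip": -1}
    - {"dx": 0, "dy": 0, "dz": -0.027, "twist": 0, "grip": -1}

```text
time: 13.28
eef_pos: [504.5, -164.2, 184.3]
orientation: [-0.053, 2.207, -2.183]
force: [-1.6, -0.1, 2.3]
grip_width: 41.0
```

>>> jog_arm:
  increments:
    - {"dx": 0, "dy": 0, "dz": 0.01, "twist": 0, "grip": -1}
    - {"dx": 0, "dy": 0, "dz": 0.03, "twist": 0, "grip": -1}
    - {"dx": 0, "dy": 0, "dz": 0.055, "twist": 0, "grip": -1}
    - {"dx": 0, "dy": 0.01, "dz": 0.07, "twist": 0, "grip": -1}
    - {"dx": 0.003, "dy": 0.035, "dz": 0.075, "twist": 0, "grip": -1}
    - {"dx": 0.006, "dy": 0.07, "dz": 0.075, "twist": 0, "grip": -1}
    - {"dx": 0.01, "dy": 0.105, "dz": 0.075, "twist": 0, "grip": -1}
    - {"dx": 0.015, "dy": 0.14, "dz": 0.075, "twist": 0, "grip": -1}
    - {"dx": 0.019, "dy": 0.162, "dz": 0.075, "twist": 0, "grip": -1}
    - {"dx": 0.019, "dy": 0.167, "dz": 0.07, "twist": 0, "grip": -1}

```text
time: 14.52
eef_pos: [523.4, 4.6, 254.2]
orientation: [-0.056, 2.206, -2.181]
force: [-0.9, -0.5, -2.5]
grip_width: 40.6
```

>>> jog_arm:
  increments:
    - {"dx": 0, "dy": 0, "dz": -0.015, "twist": 0, "grip": -1}
    - {"dx": 0, "dy": 0, "dz": -0.03, "twist": 0, "grip": -1}
    - {"dx": 0, "dy": 0, "dz": -0.04, "twist": 0, "grip": -1}
    - {"dx": 0, "dy": 0, "dz": -0.045, "twist": 0, "grip": -1}
    - {"dx": 0, "dy": 0, "dz": -0.05, "twist": 0, "grip": -1}
    - {"dx": 0, "dy": 0, "dz": -0.05, "twist": 0, "grip": -1}

```text
time: 15.28
eef_pos: [523.4, 4.4, 204.0]
orientation: [-0.056, 2.206, -2.181]
force: [-0.0, 0.3, -2.6]
grip_width: 40.7
```

>>> jog_arm:
  increments:
    - {"dx": 0, "dy": 0, "dz": -0.008, "twist": 0, "grip": -1}
    - {"dx": 0, "dy": 0, "dz": -0.013, "twist": 0, "grip": -1}
    - {"dx": 0, "dy": 0, "dz": -0.016, "twist": 0, "grip": -1}
    - {"dx": 0, "dy": 0, "dz": -0.018, "twist": 0, "grip": -1}
    - {"dx": 0, "dy": 0, "dz": -0.019, "twist": 0, "grip": -1}
    - {"dx": 0, "dy": 0, "dz": -0.0195, "twist": 0, "grip": -1}
    - {"dx": 0, "dy": 0, "dz": -0.0195, "twist": 0, "grip": -1}

```text
time: 16.15
eef_pos: [523.5, 4.4, 184.8]
orientation: [-0.056, 2.206, -2.181]
force: [-0.5, -1.0, -1.3]
grip_width: 41.1
```

>>> jog_arm:
  increments:
    - {"dx": 0, "dy": 0, "dz": -0.001, "twist": 0, "grip": -1}
    - {"dx": 0, "dy": 0, "dz": -0.001, "twist": 0, "grip": 0.0}
    - {"dx": 0, "dy": 0, "dz": -0.001, "twist": 0, "grip": 0.27}
    - {"dx": 0, "dy": 0, "dz": -0.001, "twist": 0, "grip": 0.27}
    - {"dx": 0, "dy": 0, "dz": 0.015, "twist": 0, "grip": 0.27}
    - {"dx": 0, "dy": 0, "dz": 0.045, "twist": 0, "grip": 0.27}
    - {"dx": 0, "dy": 0, "dz": 0.085, "twist": 0, "grip": 0.27}
    - {"dx": 0.004, "dy": 0.03, "dz": 0.1, "twist": 0.16, "grip": 0.27}
    - {"dx": 0.008, "dy": 0.06, "dz": 0.1, "twist": 0.32, "grip": 0.27}
    - {"dx": 0.012, "dy": 0.09, "dz": 0.1, "twist": 0.48, "grip": 0.27}

```text
time: 17.4
eef_pos: [535.8, 95.2, 286.9]
orientation: [-0.526, 1.928, -1.906]
force: [0.7, 0.5, -0.2]
grip_width: 54.2
```

```bash
python3 - <<'E'
from h import *
st()
E
```

```text
t 17.4 pos [535.8  95.2 286.9] appr [-0.     0.011 -1.   ] jawyaw -1.033 F [ 0.7  0.5 -0.2] w 54.2 q [0.07 0.13 1.56 0.01 1.45 1.1 ]
```

>>> jog_arm:
  increments:
    - {"dx": 0.004, "dy": 0.025, "dz": 0, "twist": 0.17, "grip": 0.27}
    - {"dx": 0.008, "dy": 0.05, "dz": 0, "twist": 0.34, "grip": 0.27}
    - {"dx": 0.012, "dy": 0.075, "dz": 0, "twist": 0.51, "grip": 0.27}
    - {"dx": 0.0145, "dy": 0.09, "dz": 0, "twist": 0.68, "grip": 0.27}
    - {"dx": 0.0145, "dy": 0.096, "dz": -0.01, "twist": 0.85, "grip": 0.27}
    - {"dx": 0.0145, "dy": 0.096, "dz": -0.02, "twist": 0.99, "grip": 0.27}
    - {"dx": 0.0145, "dy": 0.096, "dz": -0.03, "twist": 0.99, "grip": 0.27}
    - {"dx": 0.0145, "dy": 0.096, "dz": -0.05, "twist": 0.99, "grip": 0.27}
    - {"dx": 0.0145, "dy": 0.096, "dz": -0.07, "twist": 0.99, "grip": 0.27}
    - {"dx": 0.0145, "dy": 0.096, "dz": -0.07, "twist": 0.99, "grip": 0.27}

```text
time: 18.65
eef_pos: [549.6, 190.9, 215.4]
orientation: [-1.194, 1.255, -1.232]
force: [0.9, 0.1, -0.0]
grip_width: 54.5
```

```bash
python3 - <<'E'
from h import *
st(); snap('scene','s8',(150,120,300,250),4)
E
```

```text
t 18.65 pos [549.6 190.9 215.4] appr [-0.013  0.005 -1.   ] jawyaw -0.045 F [ 0.9  0.1 -0. ] w 54.5 q [0.23 0.27 1.54 0.01 1.34 0.28]
```

View pics/s8.png

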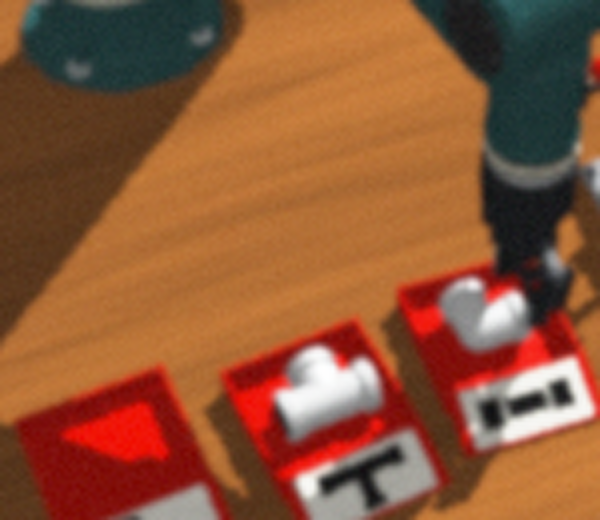

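The tee (325,395) lies flat in the tee bin, and the fingers are over the elbow's arm in the valve bin (13 pictures viewed).

>>> jog_arm:
  increments:
    - {"dx": 0.001, "dy": 0, "dz": -0.012, "twist": 0, "grip": 0.27}
    - {"dx": 0.001, "dy": 0, "dz": -0.024, "twist": 0, "grip": 0.27}
    - {"dx": 0.001, "dy": 0, "dz": -0.031, "twist": 0, "grip": 0.27}
    - {"dx": 0.001, "dy": 0, "dz": -0.031, "twist": 0, "grip": 0.27}
    - {"dx": 0.001, "dy": 0, "dz": -0.031, "twist": 0, "grip": -1}
    - {"dx": 0.001, "dy": 0, "dz": -0.031, "twist": 0, "grip": -1}
    - {"dx": 0.001, "dy": 0, "dz": -0.031, "twist": 0, "grip": -1}
    - {"dx": 0.001, "dy": 0, "dz": -0.031, "twist": 0, "grip": -1}
    - {"dx": 0.001, "dy": 0, "dz": -0.031, "twist": 0, "grip": -1}

```text
time: 19.82
eef_pos: [551.3, 191.2, 186.2]
orientation: [-1.191, 1.252, -1.233]
force: [-0.4, 0.6, 0.9]
grip_width: 40.8
```

>>> jog_arm:
  increments:
    - {"dx": 0, "dy": 0, "dz": 0.01, "twist": 0, "grip": -1}
    - {"dx": 0, "dy": 0, "dz": 0.035, "twist": 0, "grip": -1}
    - {"dx": 0, "dy": 0, "dz": 0.07, "twist": 0, "grip": -1}
    - {"dx": 0, "dy": 0, "dz": 0.1, "twist": 0, "grip": -1}
    - {"dx": 0, "dy": -0.015, "dz": 0.11, "twist": 0, "grip": -1}
    - {"dx": 0, "dy": -0.045, "dz": 0.11, "twist": 0.02, "grip": -1}
    - {"dx": 0, "dy": -0.085, "dz": 0.11, "twist": 0.04, "grip": -1}
    - {"dx": 0, "dy": -0.125, "dz": 0.11, "twist": 0.06, "grip": -1}
    - {"dx": 0, "dy": -0.16, "dz": 0.11, "twist": 0.08, "grip": -1}
    - {"dx": 0, "dy": -0.19, "dz": 0.11, "twist": 0.1, "grip": -1}

```text
time: 21.08
eef_pos: [550.4, -1.1, 294.5]
orientation: [-1.241, 1.181, -1.159]
force: [0.2, 0.2, -3.8]
grip_width: 40.8
```

```bash
python3 - <<'E'
from h import *
st()
E
```

```text
t 21.07 pos [550.4  -1.1 294.5] appr [-0.014  0.005 -1.   ] jawyaw 0.055 F [ 0.2  0.2 -3.8] w 40.8 q [-0.11  0.14  1.53  0.    1.48 -0.16]
```

>>> jog_arm:
  increments:
    - {"dx": -0.001, "dy": -0.035, "dz": 0, "twist": 0.01, "grip": -1}
    - {"dx": -0.003, "dy": -0.07, "dz": 0, "twist": 0.02, "grip": -1}
    - {"dx": -0.005, "dy": -0.105, "dz": 0, "twist": 0.03, "grip": -1}
    - {"dx": -0.006, "dy": -0.128, "dz": 0, "twist": 0.03, "grip": -1}
    - {"dx": -0.006, "dy": -0.134, "dz": -0.01, "twist": 0.03, "grip": -1}
    - {"dx": -0.006, "dy": -0.134, "dz": -0.03, "twist": 0.03, "grip": -1}
    - {"dx": -0.006, "dy": -0.134, "dz": -0.055, "twist": 0.03, "grip": -1}
    - {"dx": -0.006, "dy": -0.134, "dz": -0.075, "twist": 0.03, "grip": -1}
    - {"dx": -0.006, "dy": -0.134, "dz": -0.088, "twist": 0.03, "grip": -1}
    - {"dx": -0.006, "dy": -0.134, "dz": -0.088, "twist": 0.03, "grip": -1}

```text
time: 22.32
eef_pos: [543.6, -134.6, 204.4]
orientation: [-1.256, 1.162, -1.133]
force: [-0.3, 0.3, -3.0]
grip_width: 40.5
```

>>> jog_arm:
  increments:
    - {"dx": 0, "dy": 0, "dz": -0.008, "twist": 0, "grip": -1}
    - {"dx": 0, "dy": 0, "dz": -0.013, "twist": 0, "grip": -1}
    - {"dx": 0, "dy": 0, "dz": -0.016, "twist": 0, "grip": -1}
    - {"dx": 0, "dy": 0, "dz": -0.018, "twist": 0, "grip": -1}
    - {"dx": 0, "dy": 0, "dz": -0.018, "twist": 0, "grip": -1}

```text
time: 22.95
eef_pos: [543.7, -134.7, 186.8]
orientation: [-1.256, 1.162, -1.133]
force: [-0.6, -0.2, -2.9]
grip_width: 40.7
```

>>> jog_arm:
  increments:
    - {"dx": 0, "dy": 0, "dz": -0.001, "twist": 0, "grip": -1}
    - {"dx": 0, "dy": 0, "dz": -0.002, "twist": 0, "grip": -1}
    - {"dx": 0, "dy": 0, "dz": -0.002, "twist": 0, "grip": -1}

```text
time: 23.32
eef_pos: [543.9, -134.6, 186.1]
orientation: [-1.256, 1.161, -1.134]
force: [-3.2, 2.4, 4.4]
grip_width: 40.8
```

>>> jog_arm:
  increments:
    - {"dx": 0, "dy": 0, "dz": 0, "twist": 0, "grip": 0.0}
    - {"dx": 0, "dy": 0, "dz": 0, "twist": 0, "grip": 0.27}
    - {"dx": 0, "dy": 0, "dz": 0, "twist": 0, "grip": 0.27}
    - {"dx": 0, "dy": 0, "dz": 0.015, "twist": 0, "grip": 0.27}
    - {"dx": 0, "dy": 0, "dz": 0.045, "twist": 0, "grip": 0.27}
    - {"dx": 0, "dy": 0, "dz": 0.085, "twist": 0, "grip": 0.27}
    - {"dx": 0.005, "dy": 0.03, "dz": 0.12, "twist": 0.15, "grip": 0.27}
    - {"dx": 0.01, "dy": 0.08, "dz": 0.13, "twist": 0.3, "grip": 0.27}
    - {"dx": 0.02, "dy": 0.13, "dz": 0.13, "twist": 0.45, "grip": 0.27}
    - {"dx": 0.024, "dy": 0.18, "dz": 0.13, "twist": 0.6, "grip": 0.27}

```text
time: 24.58
eef_pos: [568.2, 46.9, 317.9]
orientation: [-1.47, 0.697, -0.68]
force: [0.4, -0.1, -0.5]
grip_width: 54.1
```

```bash
python3 - <<'E'
from h import *
st()
E
```

```text
t 24.57 pos [568.2  46.9 317.9] appr [-0.014 -0.005 -1.   ] jawyaw 0.69 F [ 0.4 -0.1 -0.5] w 54.1 q [-0.02  0.17  1.45 -0.01  1.53 -0.71]
```

>>> jog_arm:
  increments:
    - {"dx": 0, "dy": 0.04, "dz": 0, "twist": 0.11, "grip": 0.4}
    - {"dx": 0, "dy": 0.085, "dz": 0, "twist": 0.22, "grip": 0.4}
    - {"dx": 0, "dy": 0.13, "dz": 0, "twist": 0.33, "grip": 0.4}
    - {"dx": 0, "dy": 0.175, "dz": 0, "twist": 0.44, "grip": 0.4}
    - {"dx": 0, "dy": 0.22, "dz": 0, "twist": 0.55, "grip": 0.4}
    - {"dx": 0, "dy": 0.265, "dz": 0, "twist": 0.66, "grip": 0.4}
    - {"dx": -0.001, "dy": 0.3, "dz": 0, "twist": 0.77, "grip": 0.4}
    - {"dx": -0.001, "dy": 0.317, "dz": -0.02, "twist": 0.79, "grip": 0.4}
    - {"dx": -0.001, "dy": 0.317, "dz": -0.05, "twist": 0.79, "grip": 0.4}
    - {"dx": -0.001, "dy": 0.317, "dz": -0.06, "twist": 0.79, "grip": 0.4}

```text
time: 25.82
eef_pos: [566.5, 363.0, 254.1]
orientation: [-1.587, 0.081, -0.064]
force: [-0.8, -0.2, -0.1]
grip_width: 59.8
```

```bash
python3 - <<'E'
from h import *
st(); snap('top','t9',(130,150,370,270),3.3)
c=snap('scene','s9',(230,80,370,215),4)
a=cv2.imread('pics/t9.png');b=cv2.imread('pics/s9.png');b=cv2.resize(b,(207,200))
snap2=cv2.imread('pics/s9.png')
# one picture: top above, scene below
W=792;o=np.zeros((396+204,W,3),np.uint8);o[:396,:a.shape[1]]=a
f=c['frame'][90:200,150:370,::-1];f=cv2.resize(f,(408,204),interpolation=cv2.INTER_CUBIC);g=cv2.resize(c['frame'][130:190,280:390,::-1],(374,204),interpolation=cv2.INTER_CUBIC)
o[396:,:408]=f;o[396:,412:786]=g;cv2.imwrite('pics/c9.png',o)
E
```

```text
t 25.82 pos [566.5 363.  254.1] appr [-0.012 -0.017 -1.   ] jawyaw 1.478 F [-0.8 -0.2 -0.1] w 59.8 q [ 0.49  0.43  1.25 -0.01  1.48 -0.99]
```

View pics/c9.png

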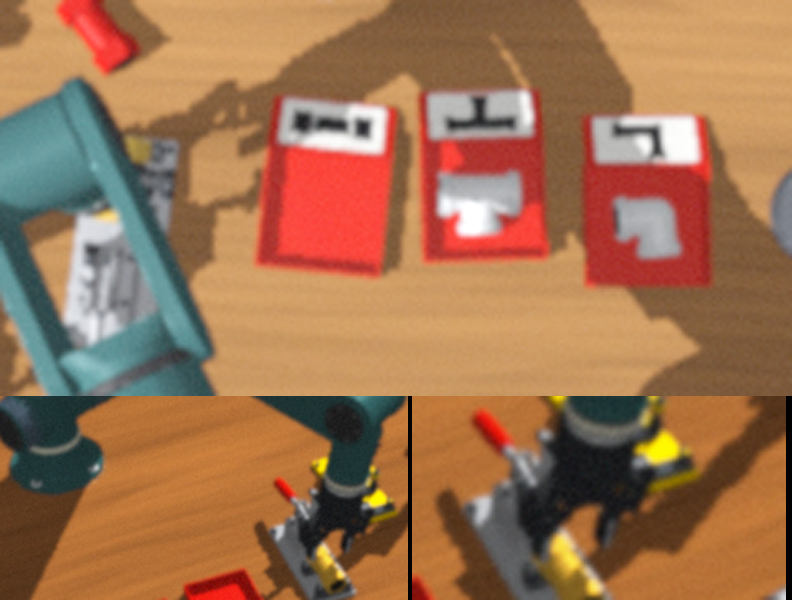

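Tee and elbow lie flat in their own bins (480,205 and 650,225). The fingers straddle the brass valve below and the handle stays open (14 pictures viewed). Descending on the valve.

>>> jog_arm:
  increments:
    - {"dx": 0, "dy": 0.001, "dz": -0.012, "twist": 0, "grip": 0.4}
    - {"dx": 0, "dy": 0.001, "dz": -0.024, "twist": 0, "grip": 0.4}
    - {"dx": 0, "dy": 0.001, "dz": -0.036, "twist": 0, "grip": 0.4}
    - {"dx": 0, "dy": 0.001, "dz": -0.046, "twist": 0, "grip": 0.4}
    - {"dx": 0, "dy": 0.001, "dz": -0.053, "twist": 0, "grip": 0.4}
    - {"dx": 0, "dy": 0.001, "dz": -0.053, "twist": 0, "grip": 0.4}

```text
time: 26.68
eef_pos: [566.7, 363.8, 201.6]
orientation: [-1.587, 0.081, -0.064]
force: [0.4, -0.1, 0.0]
grip_width: 59.8
```

>>> jog_arm:
  increments:
    - {"dx": 0, "dy": 0, "dz": -0.001, "twist": 0, "grip": 0}
    - {"dx": 0, "dy": 0, "dz": -0.001, "twist": 0, "grip": -1}
    - {"dx": 0, "dy": 0, "dz": -0.001, "twist": 0, "grip": -1}
    - {"dx": 0, "dy": 0, "dz": -0.001, "twist": 0, "grip": -1}
    - {"dx": 0, "dy": 0, "dz": -0.001, "twist": 0, "grip": -1}
    - {"dx": 0, "dy": 0, "dz": -0.001, "twist": 0, "grip": -1}

```text
time: 27.42
eef_pos: [567.0, 364.1, 201.4]
orientation: [-1.585, 0.08, -0.066]
force: [1.4, 1.7, 4.7]
grip_width: 36.2
```

>>> jog_arm:
  increments:
    - {"dx": 0, "dy": 0, "dz": 0.01, "twist": 0, "grip": -1}
    - {"dx": 0, "dy": 0, "dz": 0.03, "twist": 0, "grip": -1}
    - {"dx": 0, "dy": 0, "dz": 0.055, "twist": 0, "grip": -1}
    - {"dx": 0, "dy": 0, "dz": 0.075, "twist": 0, "grip": -1}
    - {"dx": -0.002, "dy": -0.02, "dz": 0.08, "twist": 0, "grip": -1}
    - {"dx": -0.006, "dy": -0.055, "dz": 0.08, "twist": 0, "grip": -1}
    - {"dx": -0.01, "dy": -0.095, "dz": 0.08, "twist": 0, "grip": -1}
    - {"dx": -0.014, "dy": -0.135, "dz": 0.08, "twist": 0, "grip": -1}
    - {"dx": -0.018, "dy": -0.17, "dz": 0.075, "twist": 0, "grip": -1}
    - {"dx": -0.022, "dy": -0.195, "dz": 0.065, "twist": 0, "grip": -1}

```text
time: 28.68
eef_pos: [544.2, 166.3, 266.2]
orientation: [-1.586, 0.082, -0.067]
force: [-0.1, -0.1, -4.2]
grip_width: 36.1
```

```bash
python3 - <<'E'
from h import *
st(); snap('scene','s10',(220,80,370,215),4)
E
```

```text
t 28.68 pos [544.2 166.3 266.2] appr [-0.01  -0.016 -1.   ] jawyaw 1.477 F [-0.1 -0.1 -4.2] w 36.1 q [ 0.2   0.2   1.52 -0.01  1.43 -1.27]
```

View pics/s10.png

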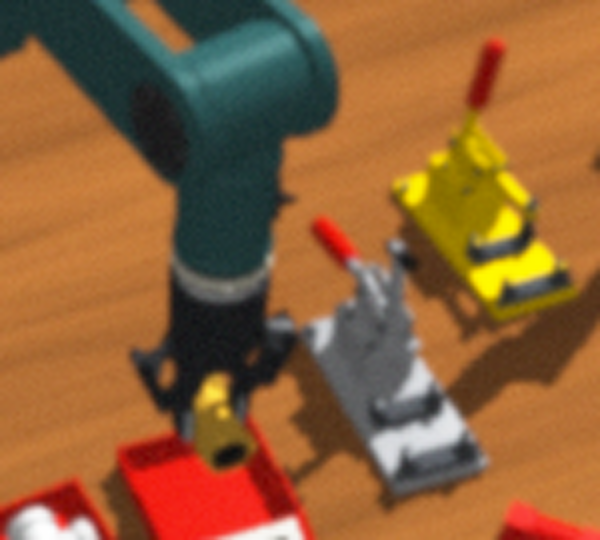

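The brass valve (220,430) is held level over its bin, the steel clamp is empty and open (15 pictures viewed).

>>> jog_arm:
  increments:
    - {"dx": 0, "dy": -0.002, "dz": -0.02, "twist": 0, "grip": -1}
    - {"dx": 0, "dy": -0.003, "dz": -0.04, "twist": 0, "grip": -1}
    - {"dx": 0, "dy": -0.003, "dz": -0.058, "twist": 0, "grip": -1}
    - {"dx": 0, "dy": -0.003, "dz": -0.068, "twist": 0, "grip": -1}
    - {"dx": 0, "dy": -0.003, "dz": -0.075, "twist": 0, "grip": -1}
    - {"dx": 0, "dy": -0.003, "dz": -0.079, "twist": 0, "grip": -1}
    - {"dx": 0, "dy": -0.003, "dz": -0.081, "twist": 0, "grip": -1}
    - {"dx": 0, "dy": -0.003, "dz": -0.081, "twist": 0, "grip": -1}

```text
time: 29.72
eef_pos: [543.5, 160.9, 183.3]
orientation: [-1.591, 0.086, -0.065]
force: [-0.6, -0.2, -4.6]
grip_width: 36.1
```

>>> jog_arm:
  increments:
    - {"dx": 0, "dy": 0, "dz": -0.001, "twist": 0, "grip": -1}
    - {"dx": 0, "dy": 0, "dz": -0.002, "twist": 0, "grip": -1}
    - {"dx": 0, "dy": 0, "dz": -0.002, "twist": 0, "grip": -1}

```text
time: 30.1
eef_pos: [543.7, 161.0, 182.5]
orientation: [-1.591, 0.085, -0.066]
force: [-1.6, -1.1, 2.6]
grip_width: 36.3
```

Contact with the floor is felt (Fz went from -4.6 to +2.6 N). Releasing and retreating.

>>> jog_arm:
  increments:
    - {"dx": 0, "dy": 0, "dz": 0, "twist": 0, "grip": -0.1}
    - {"dx": 0, "dy": 0, "dz": 0, "twist": 0, "grip": 0.27}
    - {"dx": 0, "dy": 0, "dz": 0, "twist": 0, "grip": 0.27}
    - {"dx": 0, "dy": 0, "dz": 0.015, "twist": 0, "grip": 0.27}
    - {"dx": 0, "dy": 0, "dz": 0.045, "twist": 0, "grip": 0.27}
    - {"dx": 0, "dy": 0, "dz": 0.09, "twist": 0, "grip": 0.27}
    - {"dx": 0, "dy": 0, "dz": 0.14, "twist": 0, "grip": 0.27}
    - {"dx": -0.05, "dy": 0, "dz": 0.18, "twist": 0, "grip": 0.27}
    - {"dx": -0.11, "dy": 0, "dz": 0.2, "twist": 0, "grip": 0.27}
    - {"dx": -0.17, "dy": 0, "dz": 0.2, "twist": 0, "grip": 0.27}

```text
time: 31.35
eef_pos: [372.3, 161.0, 386.2]
orientation: [-1.588, 0.081, -0.071]
force: [-0.6, 0.5, 0.2]
grip_width: 53.6
```

>>> jog_arm:
  increments:
    - {"dx": -0.03, "dy": 0, "dz": 0, "twist": 0, "grip": 0.27}
    - {"dx": -0.06, "dy": 0, "dz": 0, "twist": 0, "grip": 0.27}
    - {"dx": -0.06, "dy": 0, "dz": 0, "twist": 0, "grip": 0.27}
    - {"dx": -0.06, "dy": 0, "dz": 0, "twist": 0, "grip": 0.27}

```text
time: 31.85
eef_pos: [312.6, 160.9, 387.0]
orientation: [-1.588, 0.079, -0.073]
force: [0.6, 0.0, 0.1]
grip_width: 54.1
```

```bash
python3 - <<'E'
from ov import *
st(); snap('top','t11'); snap('scene','s11')
L=[]
for p in((545,163,-.10),(559,4,.05),(540,-163,.045)):L+=[(l,(0,255,0)) for l in binl(*p)]
draw(L,'ov2')
a=cv2.imread('pics/ov2_top.png');b=cv2.imread('pics/ov2_scene.png')
b=cv2.resize(b[:440],None,fx=.58,fy=.58);o=np.zeros((600,792,3),np.uint8);o[:342]=a[:342,:792];o[342:342+b.shape[0],:b.shape[1]]=b
c=load('top');g=cv2.resize(c['frame'][110:250,130:400,::-1],(345,179));o[350:529,445:790]=g
cv2.imwrite('pics/fin.png',o)
E
```

```text
t 31.85 pos [312.6 160.9 387. ] appr [-0.005 -0.018 -1.   ] jawyaw 1.474 F [0.6 0.  0.1] w 54.1 q [ 0.32 -0.36  1.8  -0.02  1.71 -1.16]
```

View pics/fin.png

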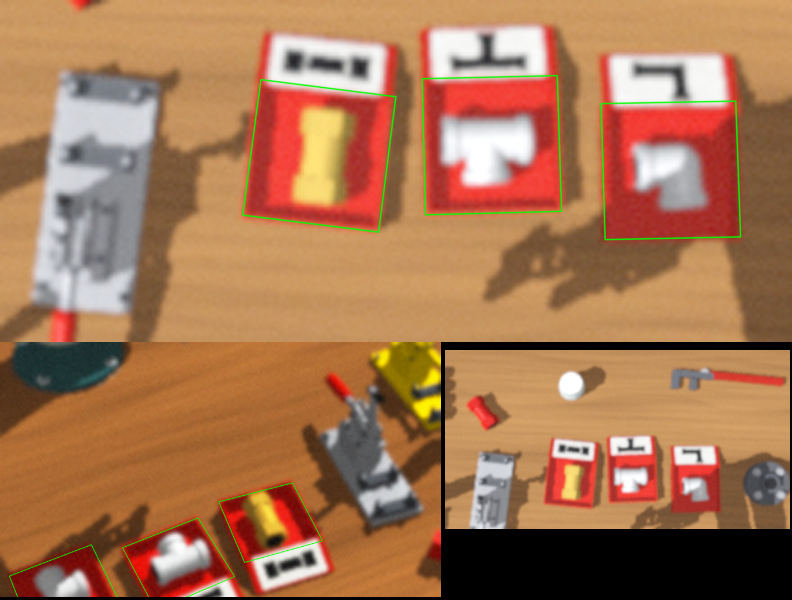

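All three fittings lie flat and near the centre in their own bins: valve (322,155), tee (487,150), elbow (675,175). The clamp handle is fully back, and the jar and flange have not moved. Handing in (16 pictures viewed).

```bash
python3 -c "
from h import *
print(ctrl.finish_job()); st()"
```

```text
the job is handed in; nothing more can be done
None
the job is handed in; nothing more can be done
```

The job is done and handed in at about 32 s of the 120 s allowed; no verdict was reported.

- **Clamp:** I pushed the steel clamp's handle back over centre with closed fingers. It is well past vertical in the last pictures, but I did not measure its angle.
- **Fittings:** I parked the elbow briefly in the empty valve bin. Then I put the tee in the tee bin, the elbow in the elbow bin and the brass valve in the valve bin. The contact force I read at each set-down was only a few newtons.
- **Last checks:** The last pictures from both cameras show each fitting alone, flat and near the centre of its own bin. The flange pair and the paste jar look unmoved; I judged this by eye. The gripper was empty and well clear.
- **Problems:** Two move calls were refused for missing fields, which had no effect on the scene. I first misread the 122 mm in the handle's description as the grip point's distance from the valve; it is the hinge's. I corrected this from the pictures before pushing. No check failed or disagreed at the end.

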